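Index the tablet dispenser to the dish

TASK

On the pharmacy counter stands a revolving tablet dispenser with six amber hoppers, locked by a spring ring on top of its hub. Pull the ring up, turn the dispenser until the spout of the one tall hopper is over the open dish (not the lidded tub), and let the ring go so that it drops fully home in its notch. Leave the dish where it stands.

Things in the scene. Friction and masses are not known exactly. Their poses are not given: they have to be found in the camera images.
- ring_eye (a point): centre of the steel pull ring, on the vertical turning axis, 180 mm above the counter when home. Upright loop of 10 mm bar, 44 mm outside; frame z up, x in the loop's plane towards the tall hopper, y square to the loop (pinch its 10 mm along y, from above). Collar (30 mm wide) 27 mm below; hub top (90 mm wide) and tall hopper's lid 35 mm below, all else lower. Turning the ring turns the platter
- index_ring (a joint): how far the ring is up (m): 0 home, locked; 0.020 upper stop. Spring and weight pull down 7 N at home, 10 N at the top. Above 0.013 the platter turns freely, either way without end; lower, the lock catches. Six notches 60 degrees apart; let go within 8 degrees of one, the ring snaps home and centres itself
- tall_spout (a point): outer lip of the tall hopper's spout, 50 mm above the counter, 150 mm from the turning axis. The 220 mm platter carries six round amber hoppers with white lids, each with a steel spout pointing outwards; the tall one is 95 mm high, the others 50. At the start the dish is one notch (60 degrees) to one side of the tall one, the tub one notch to the other
- dish: open white round dish, 90 mm diameter, 22 mm high, loose on the counter, its centre about 150 mm from the turning axis; origin at the centre of its underside. The tub on the other side has the same colour and diameter but a flat closed lid, 34 mm high
Mind the look-alikes: they are no part of the job. Leave any green, purple or red look-alike of the dish alone.

How it is judged:
By the outcome, as a careful person would: the job done as asked, in the order asked, and still so for the second after the job is handed in, with the robot touching nothing.
It also fails if it takes over 35 s, if anything falls off the work surface, if the arm or the gripper's body presses on something with over 40 N, if the wrist force passes 120 N, or if a joint passes its speed limit or range.

ROBOT

A 7-joint arm with a two-finger parallel gripper is mounted at the origin on the work surface. World frame = base frame: x ahead of the robot, y to its left, z up, the work surface at z = 0. Lengths are in m, angles in degrees, forces in N, time in s.
With the tool pointing down it reaches from about 0.4 to 0.85 m from the base axis. Payload 10.4 kg.
Tool frame: the origin (TCP) lies on the centre line of the jaws, within the pads' length; the fingertips stand ahead of it and the grasp point (between the pads) lies 5 mm behind it (bot.tip_extent is the x of the fingertips in the tool frame, in m); x points along the fingers, y is the direction in which the jaws open and shut, and the axes are right-handed (so a half turn about x gives the same grasp; the last joint's range is limited). The gripper opens to 85 mm and grips with 20 to 120 N. Pads are 22 mm wide; open, the fingers measure 114 mm over their backs; the gripper's body (76 mm by 85 mm) begins 54 mm behind the grasp point. The pads swing forward as they close: fully open they stand 13 mm farther back than shut.
Start: joints at [-66.326, 19.034, -3.707, 83.658, 1.238, 77.344, -5.071], TCP at [0.264, 0.567, 0.245] pointing down, gripper open.
Joint ranges: [-148.97, 148.97], [-28.65, 121.19], [-84.17, 76.75], [9.2, 138.47], [-72.65, 252.65], [3.7, 117.97], [-149.18, 149.18]. Speed limits (degrees/s): [127.2, 127.2, 159.86, 159.86, 180, 180, 180].

INTERFACE

Orientations are given as a 3x3 rotation matrix whose columns are the frame's x, y, z axes.
In Python, from bench import bot gives the robot as it stands.
- The arm moves only by the tool carry_out, never from a script. Its argument "commands" is a list of rows, each a list of 7 numbers: the shift along the tool's x, y, z scaled (see below), then the turn, a rotation vector about the tool's x, y, z scaled (see below), then the gripper's target within -1 to 1 (shut at 1, half-way at 0, fully open at -1). In form: [[dx, dy, dz, ax, ay, az, claw], ...]. A call has 1 to 12 rows; each row is the pose to reach, as a shift and turn from the pose commanded when the call began, along the tool's axes at that moment; what a row does not reach only later rows make up. The controller multiplies each number of a shift by 1000 mm and each number of a turn by 60 degrees. A row lasts 1/12 s, in which the tool goes at most 41.7 mm and 7.16 degrees, less where a joint would pass 70% of its speed; a pose out of reach is approached as far as the arm can. A call with a number of a shift or a turn outside -1 to 1 is refused whole. A call with a gripper value outside its range is refused whole. The fingers move at their own pace and stop on an object; "newtons" is the grip in N (left out, the last holds). Time passes only in rows, so rows that repeat a pose let the fingers close. It gives the time, the measured TCP pose, the force and the opening at its end, in the units of the state.
- bot.observe(): the state, without advancing time (a new reading comes with each control period).
- bot.camera(name): name is "scene" or "side" or "wrist"; returns the picture (384x512x3 uint8, blue, green, red); there is no depth.
- bot.camera_model(name): a dict with "vertical_fov" (degrees; the focal length in pixels is half the picture's height over the tangent of half this angle, whatever the lens; pixels are square), "cx", "cy" (the principal point, pixels), "k1" (the pictures are not rectified: a ray, as slopes to the right and down, at radius r is drawn at 1 + k1 r^2 times it, then the intrinsics apply), "world_to_cam" (4x4, takes a point from world to camera coordinates). Camera axes: x right, y down, z forward; pixel columns grow to the right and rows downward; lengths in m; the calibration is good to about 2 mm. A picture is of the moment at which its call begins: read the wrist's pose just before it. camera_model takes no time and is no camera call; for the wrist camera it gives the pose at the moment of the call.
- bot.job_done(): hands the job in, once; it reports no verdict.
The state is a dict: "time_s": time; "joint_pos": joint angles; "qvel": joint speeds; "effort": joint torques, N m; "tool_pos": TCP position; "orientation": TCP orientation; "ft_force": force on the tool from outside, world axes, zero at the start; "moment": the same for the moment, N m; "width": opening from 0.0 (shut) to 1.0 (fully open).
Only numpy, scipy, OpenCV 4.12 (cv2) and the standard library are available. Lean on these libraries where they do the work, as an engineer would, in place of code of your own. Each camera call takes 0.05 s, during which the arm holds its last target. There are 200 camera calls.

## Working session

There is one attempt and no reset: what is moved stays moved. The work goes in short steps, Python scripts to look and compute and a tool call to move; the robot and the scene stay as the last step left them, time stands still between calls to the robot, and variables do not carry over. Pictures are saved under pics/ and viewed, about 8 in all and at most 12, crops included, and the job is handed in when it is done.

Besides the shell and the picture viewer there is one more tool, called after "Emit:" in YAML: its name, and indented under it one key for each argument. carry_out: Moves the arm, as the interface text tells. Shifts and turns lie within -1 to 1; 1 stands for 1000 mm of shift or 60 degrees of turn. Its arguments: {"type":"object","properties":{"commands":{"type":"array"},"newtons":{"type":"number"}},"required":["commands"]}

```bash
mkdir -p pics
cat > h.py <<'E'
import numpy as np, cv2
from bench import bot
def ray(m,u,v):
    f=192/np.tan(np.radians(m["vertical_fov"]/2))
    p=np.array([[(u-m["cx"])/f,(v-m["cy"])/f]])
    n=cv2.undistortPoints(p.reshape(1,1,2),np.eye(3),np.array([m["k1"],0,0,0.]))[0,0]
    T=np.array(m["world_to_cam"]);R=T[:3,:3]
    return -R.T@T[:3,3], R.T@np.array([n[0],n[1],1])
def onz(m,u,v,z):
    o,d=ray(m,u,v);return o+d*(z-o[2])/d[2]
def proj(m,p):
    T=np.array(m["world_to_cam"]);c=T[:3,:3]@p+T[:3,3];x=c[:2]/c[2]
    f=192/np.tan(np.radians(m["vertical_fov"]/2))
    return x*(1+m["k1"]*(x@x))*f+[m["cx"],m["cy"]]
E
python3 - <<'E'
from h import *
s=bot.observe();print(s,bot.tip_extent)
a=[]
for n in("scene","side"):
    i=bot.camera(n);cv2.imwrite(f"pics/{n}0.png",i)
    o,_=ray(bot.camera_model(n),256,192);print(n,o)
E
```

```text
{'time_s': 0.0, 'joint_pos': array([-66.32440094,  19.07194888,  -3.70857127,  83.70652408,
         1.23605484,  77.34213606,  -5.07031869]), 'qvel': array([ 0.05002027, -0.00599071, -0.04124677, -0.00110614, -0.04326615,
        0.06441477, -0.06678776]), 'effort': array([ 2.54111119e-04, -6.25454307e+01,  4.91661520e-02, -3.91608596e+01,
        1.62044523e-02,  9.81497724e-03, -1.77554227e-05]), 'tool_pos': array([0.26367638, 0.56626526, 0.24451193]), 'orientation': array([[-5.67919376e-04,  4.22108362e-01,  9.06545205e-01],
       [-1.29150447e-03,  9.06544285e-01, -4.22108743e-01],
       [-9.99999005e-01, -1.41053092e-03,  3.03107696e-05]]), 'ft_force': array([-0.52577417, -0.13489103, -0.11090489]), 'moment': array([-0.0118418 , -0.02210658, -0.0090818 ]), 'width': 0.9977684228218741} 0.014
scene [ 1.04323645 -0.45461076  0.61740018]
side [ 0.38432439 -0.74981713  0.63473036]
```

View pics/scene0.png

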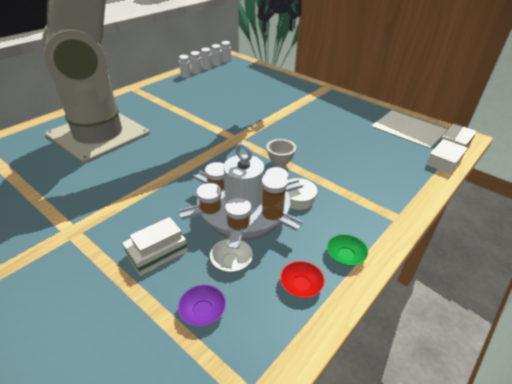

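View pics/side0.png

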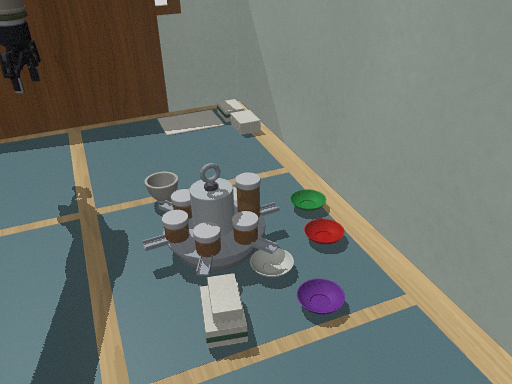

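Scene: ring at about (244,157), tall hopper lid (275,177), dish (231,257), tub probably (300,193). Side: ring (210,174), tall lid (248,182), dish (272,263). Now I'll triangulate these and make an enlarged crop.

Run:
```python
from h import *
A,B=bot.camera_model("scene"),bot.camera_model("side")
def tri(a,b):
    o1,d1=ray(A,*a);o2,d2=ray(B,*b)
    M=np.stack([d1,-d2],1);t=np.linalg.lstsq(M,o2-o1,rcond=None)[0]
    p,q=o1+t[0]*d1,o2+t[1]*d2;return (p+q)/2,np.linalg.norm(p-q)
r,e=tri((244,157),(210,174));print("ring",r,e)
l,e=tri((275,177),(248,181));print("lid",l,e)
for m,n,d in((A,"A",(231,254)),(B,"B",(272,261))):print("dish",onz(m,*d,.022))
print("tub",onz(A,301,190,.034))
def az(p):return np.degrees(np.arctan2(p[1]-r[1],p[0]-r[0])),np.hypot(*(p-r)[:2])
for n,p in(("lid",onz(A,275,175,.145)),("lidB",onz(B,248,181,.145)),("lidtri",l),("dish",onz(A,231,254,.022)),("dishB",onz(B,272,261,.022)),("tub",onz(A,301,190,.034)),("spoutA",onz(A,297,226,.05)),("spoutA2",onz(A,299,183,.05)),("spoutA3",onz(A,233,246,.05)),("spoutB",onz(B,278,208,.05)),("spoutB2",onz(B,275,249,.05))):print(n,p,az(p))
a=cv2.imread("pics/scene0.png")[130:280,170:330];b=cv2.imread("pics/side0.png")[150:300,140:300]
cv2.imwrite("pics/c0.png",cv2.resize(np.hstack([a,b]),None,fx=2.5,fy=2.5,interpolation=cv2.INTER_CUBIC))
```

```text
ring [0.59553986 0.03557753 0.17301542] 0.009877754920815107
lid [0.67517484 0.04176855 0.14436515] 0.009690533111212674
dish [ 0.67384646 -0.09320702  0.022     ]
dish [ 0.67441778 -0.09115001  0.022     ]
tub [0.66633162 0.1679037  0.034     ]
lid [0.66719271 0.05343462 0.145     ] (np.float64(13.993991514040262), np.float64(0.07384447525942979))
lidB [0.67362452 0.03188021 0.145     ] (np.float64(-2.7109414775530922), np.float64(0.07817215432959049))
lidtri [0.67517484 0.04176855 0.14436515] (np.float64(4.445373990722686), np.float64(0.0798752709383228))
dish [ 0.67384646 -0.09320702  0.022     ] (np.float64(-58.69858025299876), np.float64(0.15072287910678706))
dishB [ 0.67441778 -0.09115001  0.022     ] (np.float64(-58.100983848281544), np.float64(0.14927021820693295))
tub [0.66633162 0.1679037  0.034     ] (np.float64(61.85413828667919), np.float64(0.15007227263163492))
spoutA [0.7430329 0.0433646 0.05     ] (np.float64(3.022192478502378), np.float64(0.1476984603529196))
spoutA2 [0.65675546 0.17004762 0.05      ] (np.float64(65.52327160109414), np.float64(0.14774827953166025))
spoutA3 [ 0.67936614 -0.09196134  0.05      ] (np.float64(-56.684657273758205), np.float64(0.15262047869709822))
spoutB [0.74830242 0.04211082 0.05      ] (np.float64(2.448910111465649), np.float64(0.15290220916997402))
spoutB2 [ 0.68154384 -0.09002852  0.05      ] (np.float64(-55.600086711419195), np.float64(0.15222866394465798))
```

View pics/c0.png

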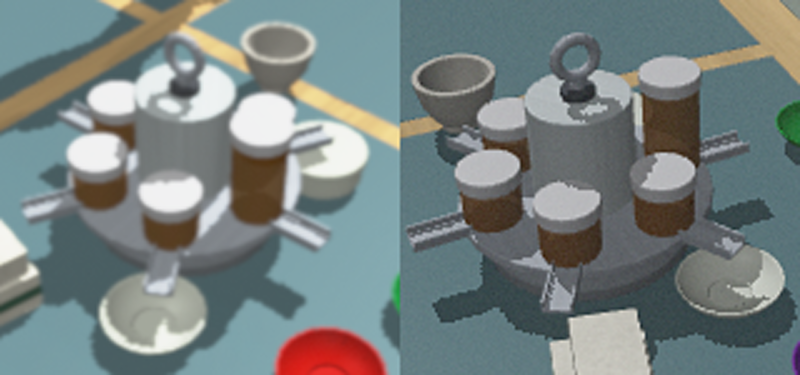

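The tall hopper's spout points to about 2.5° azimuth, the dish is at about −58° and the tub at about +62°. So the turn is −60° (clockwise from above). I'll work out the approach pose next.

```bash
cat >> h.py <<'E'
from scipy.spatial.transform import Rotation as Ro
def cmd(p,yaz):
    s=bot.observe();R=np.array(s["orientation"]);a=np.radians(yaz)
    y=np.array([np.cos(a),np.sin(a),0]);x=np.array([0,0,-1.]);G=np.stack([x,y,np.cross(x,y)],1)
    print("cmd",np.round(R.T@(np.array(p)-s["tool_pos"]),4),np.round(Ro.from_matrix(R.T@G).as_rotvec(degrees=True)/60,4),"t",s["time_s"])
E
python3 - <<'E'
from h import *
A,B=bot.camera_model("scene"),bot.camera_model("side")
a=onz(A,243.6,154,.18);b=onz(B,210,172.8,.18);print(a,b)
c=(a+b)/2
for m,u,v in((A,297,226),(B,278,208)):
    p=onz(m,u,v,.05)-c;print(np.degrees(np.arctan2(p[1],p[0])))
cmd([c[0],c[1],.275],92.5)
E
```

```text
[0.59944582 0.02871974 0.18      ] [0.5944904  0.03782575 0.18      ]
3.9523791246964897
3.342334419749839
cmd [-0.0299 -0.3425  0.5271] [-4.578e-01 -2.000e-04  1.200e-03] t 0.1
```

Emit:
carry_out:
  commands:
    - [-0.03,-0.3425,0.527,-0.458,0,0,-1]
    - [-0.03,-0.3425,0.527,-0.458,0,0,-1]
    - [-0.03,-0.3425,0.527,-0.458,0,0,-1]
    - [-0.03,-0.3425,0.527,-0.458,0,0,-1]
    - [-0.03,-0.3425,0.527,-0.458,0,0,-1]
    - [-0.03,-0.3425,0.527,-0.458,0,0,-1]
    - [-0.03,-0.3425,0.527,-0.458,0,0,-1]
    - [-0.03,-0.3425,0.527,-0.458,0,0,-1]
    - [-0.03,-0.3425,0.527,-0.458,0,0,-1]
    - [-0.03,-0.3425,0.527,-0.458,0,0,-1]
    - [-0.03,-0.3425,0.527,-0.458,0,0,-1]
    - [-0.03,-0.3425,0.527,-0.458,0,0,-1]
  newtons: 60

```text
time_s: 1.1
tool_pos: [0.5278, 0.1432, 0.2691]
orientation: [[-0.0, -0.044, 0.999], [0.0, 0.999, 0.044], [-1.0, 0.0, -0.0]]
ft_force: [1.3, 1.2, -0.8]
width: 0.996
```

Run:
```python
from h import *
s=bot.observe();print(s["tool_pos"],s["joint_pos"].round(1))
cmd([.597,.034,.275],93)
```

```text
[0.52778981 0.14324546 0.26906297] [-31.7   8.2  13.   94.4  -1.9  77.7  74.2]
cmd [-0.006  -0.1122  0.0644] [-0.0081 -0.0001 -0.0001] t 1.1
```

Emit:
carry_out:
  commands:
    - [-0.006,-0.112,0.064,-0.008,0,0,-1]
    - [-0.006,-0.112,0.064,-0.008,0,0,-1]
    - [-0.006,-0.112,0.064,-0.008,0,0,-1]
    - [-0.006,-0.112,0.064,-0.008,0,0,-1]
    - [-0.006,-0.112,0.064,-0.008,0,0,-1]
    - [-0.006,-0.112,0.064,-0.008,0,0,-1]

```text
time_s: 1.6
tool_pos: [0.5959, 0.0362, 0.2745]
orientation: [[-0.001, -0.051, 0.999], [0.0, 0.999, 0.051], [-1.0, 0.0, -0.001]]
ft_force: [-0.3, 0.4, 1.0]
width: 1.001
```

Run:
```python
from h import *
m=bot.camera_model("wrist");i=bot.camera("wrist")
s=bot.observe();print(s["tool_pos"],s["joint_pos"].round(1),s["qvel"].round(1))
for p in([.597,.034,.18],[.597,.034,.202]):print(proj(m,np.array(p)))
print(ray(m,256,192))
cv2.imwrite("pics/w1.png",cv2.resize(i,(768,576)))
np.save("w1.npy",i);import json;json.dump({k:np.array(v).tolist() for k,v in m.items()},open("w1.json","w"))
```

```text
[0.59569287 0.03721552 0.27457057] [-22.9  14.7  18.2  86.6  -4.7  79.4  88.7] [-0.9 -0.5 -0.6  0.3  0.  -0.1  0.1]
[252.64606818 196.25996699]
[252.26708434 206.11489293]
(array([0.51329609, 0.03298873, 0.40291499]), array([ 0.3365464 ,  0.01557929, -0.94166911]))
```

View pics/w1.png

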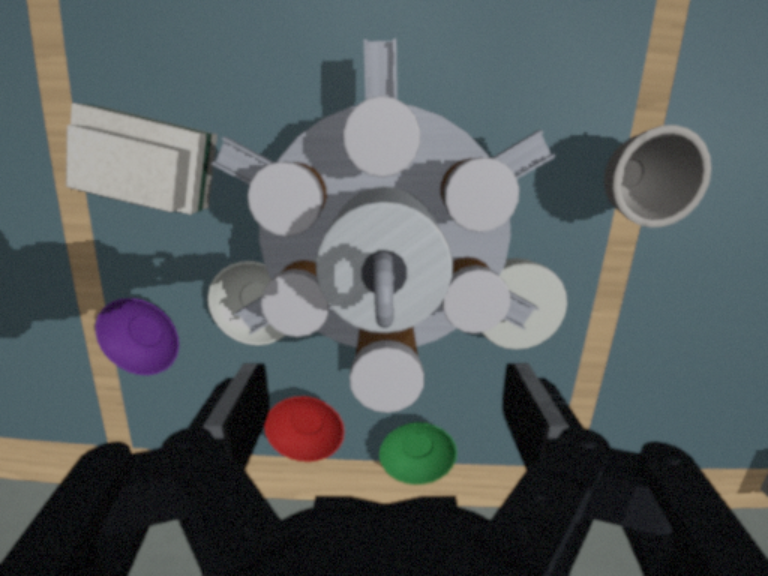

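The wrist view shows the ring edge-on at about (384,290)/1.5, the tall hopper below at (387,377), the dish at left (250,303) and the lidded tub at right (524,305). Measuring from this view.

Run:
```python
from h import *
import json
m={k:(np.array(v) if isinstance(v,list) else v) for k,v in json.load(open("w1.json")).items()}
P={}
for n,u,v,z in(("ringtop",385,307,.202),("ring far",383,262,.170),("ring near",385,322,.185),("eye",384.3,290,.18),("hub",384.5,265,.145),("lid",387,377,.145),("opp lid",382,136,.1),("dish",251,303,.022),("tub",523,305,.034)):
    P[n]=onz(m,u/1.5,v/1.5,z);print(n,P[n].round(4))
e=P["eye"]
for n in("lid","dish","tub"):
    d=P[n]-e;print(n,np.degrees(np.arctan2(d[1],d[0])),np.hypot(d[0],d[1]))
d=P["lid"]-P["opp lid"];print(np.degrees(np.arctan2(d[1],d[0])))
```

```text
ringtop [0.5956 0.0374 0.202 ]
ring far [0.5805 0.0354 0.17  ]
ring near [0.6118 0.0382 0.185 ]
eye [0.5942 0.0369 0.18  ]
hub [0.5897 0.0368 0.145 ]
lid [0.6727 0.0429 0.145 ]
opp lid [0.5101 0.0308 0.1   ]
dish [ 0.6722 -0.0916  0.022 ]
tub [0.6555 0.1736 0.034 ]
lid 4.360291422567909 0.07879659821038942
dish -58.729145445536986 0.1503102320935515
tub 65.83651964529479 0.14978126347420245
4.2540948666426495
```

Run:
```python
from h import *
cmd([.5940,.0370,.186],94)
```

```text
cmd [ 0.0886 -0.0002 -0.0016] [-0.0158 -0.0009 -0.0006] t 1.65
```

Emit:
carry_out:
  commands:
    - [0.02,0,-0.002,-0.016,0,0,-1]
    - [0.05,0,-0.002,-0.016,0,0,-1]
    - [0.075,0,-0.002,-0.016,0,0,-1]
    - [0.0885,0,-0.002,-0.016,0,0,-1]
    - [0.0885,0,-0.002,-0.016,0,0,-0.2]
    - [0.0885,0,-0.002,-0.016,0,0,0.2]

```text
time_s: 2.15
tool_pos: [0.5935, 0.0375, 0.1865]
orientation: [[-0.001, -0.071, 0.997], [0.0, 0.997, 0.071], [-1.0, 0.0, -0.001]]
ft_force: [0.2, -0.0, 1.4]
width: 0.748
```

Run:
```python
from h import *
m=bot.camera_model("wrist");i=bot.camera("wrist")
s=bot.observe();print(s["tool_pos"],s["width"],s["ft_force"],s["time_s"])
print(proj(m,np.array([.594,.037,.18])))
cv2.imwrite("pics/w2.png",cv2.resize(i,(768,576)))
```

```text
[0.59424503 0.03717992 0.18753255] 0.6649368407000287 [-0.19578103 -0.10589023  0.82167282] 2.2
[253.59193024 250.59340305]
```

View pics/w2.png

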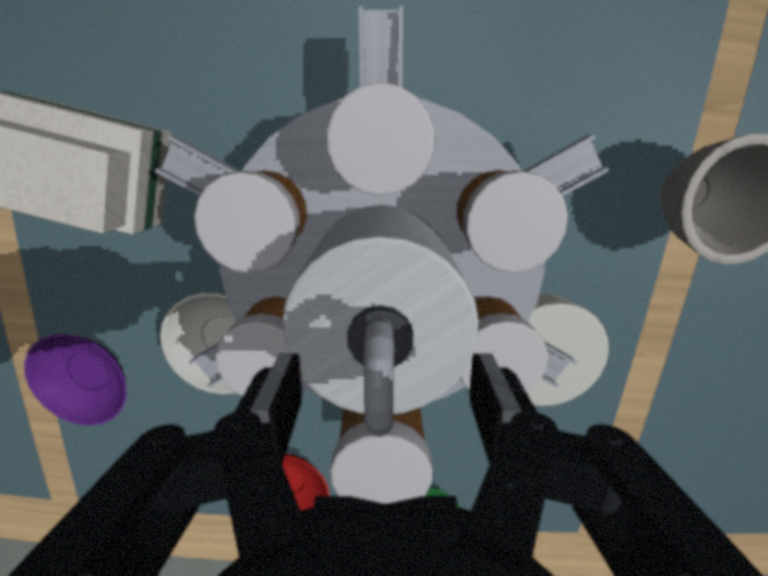

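The ring is centred between the jaws (x≈379/1.5, within about 1 mm of the prediction), with the loop square to them. Closing.

Emit:
carry_out:
  commands:
    - [0,0,0,0,0,0,0.6]
    - [0,0,0,0,0,0,1]
    - [0,0,0,0,0,0,1]
    - [0,0,0,0,0,0,1]
    - [0,0,0,0,0,0,1]
    - [0,0,0,0,0,0,1]
    - [0,0,0,0,0,0,1]
    - [0,0,0,0,0,0,1]
  newtons: 70

```text
time_s: 2.87
tool_pos: [0.5946, 0.0352, 0.1875]
orientation: [[0.001, -0.068, 0.998], [-0.0, 0.998, 0.068], [-1.0, -0.0, 0.001]]
ft_force: [-0.9, -3.2, 5.7]
width: 0.099
```

Emit:
carry_out:
  commands:
    - [-0.004,0,0,0,0,0,1]
    - [-0.009,0,0,0,0,0,1]
    - [-0.013,0,0,0,0,0,1]
    - [-0.017,0,0,0,0,0,1]
    - [-0.018,0,0,0,0,0,1]
    - [-0.018,0,0,0,0,0,1]
    - [-0.018,0,0,0,0,0,1]

```text
time_s: 3.45
tool_pos: [0.5943, 0.0353, 0.2036]
orientation: [[0.0, -0.068, 0.998], [-0.001, 0.998, 0.068], [-1.0, -0.001, 0.0]]
ft_force: [6.6, -2.2, -9.5]
width: 0.095
```

Run:
```python
from h import *
i=bot.camera("side");s=bot.observe();print(s["tool_pos"],s["width"],s["ft_force"],s["moment"],s["time_s"])
m=bot.camera_model("side")
print([((proj(m,np.array([.594,.037,z]))-[140,100])*4).round() for z in(.153,.158,.173,.18,.198)])
cv2.imwrite("pics/s3.png",cv2.resize(i[100:230,140:300],None,fx=4,fy=4,interpolation=cv2.INTER_CUBIC))
```

```text
[0.5943125  0.03526561 0.2035133 ] 0.09471167932245751 [ 6.08604705 -3.21485648 -8.76741474] [-0.61743375 -1.32999266  0.06132042] 3.5
[array([283., 338.]), array([283., 330.]), array([281., 304.]), array([280., 292.]), array([277., 261.])]
```

View pics/s3.png

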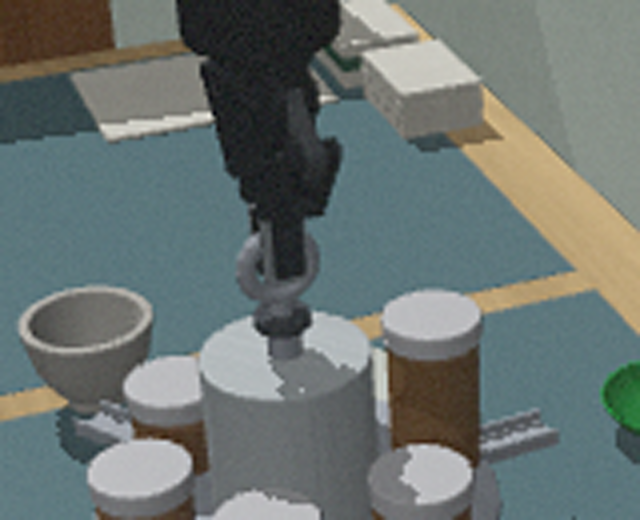

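The ring is up about 17 mm (stem visible below the collar, force ≈ 9 N). Turning −60° about world z.

Emit:
carry_out:
  commands:
    - [-0.001,0,0,0.05,0,0,1]
    - [-0.001,0,0,0.13,0,0,1]
    - [-0.001,0,0,0.23,0,0,1]
    - [-0.001,0,0,0.34,0,0,1]
    - [-0.001,0,0,0.45,0,0,1]
    - [-0.001,0,0,0.56,0,0,1]
    - [-0.001,0,0,0.67,0,0,1]
    - [-0.001,0,0,0.77,0,0,1]
    - [-0.001,0,0,0.87,0,0,1]
    - [-0.001,0,0,0.95,0,0,1]
    - [-0.001,0,0,1,0,0,1]
    - [-0.001,0,0,1,0,0,1]

```text
time_s: 4.5
tool_pos: [0.5938, 0.0341, 0.2042]
orientation: [[-0.001, 0.833, 0.554], [-0.003, 0.554, -0.833], [-1.0, -0.002, 0.001]]
ft_force: [3.6, -6.5, -10.1]
width: 0.099
```

Emit:
carry_out:
  commands:
    - [0,0,0,0,0,0,1]
    - [0,0,0,0,0,0,1]
    - [0,0,0,0,0,0,1]
    - [0,0,0,0,0,0,1]

```text
time_s: 4.83
tool_pos: [0.5938, 0.0342, 0.2043]
orientation: [[-0.001, 0.83, 0.557], [-0.002, 0.557, -0.83], [-1.0, -0.002, 0.001]]
ft_force: [3.6, -6.6, -9.2]
width: 0.095
```

Run:
```python
from h import *
i=bot.camera("scene");j=bot.camera("side");s=bot.observe();print(s["tool_pos"],s["width"],s["ft_force"],s["moment"],s["time_s"],s["joint_pos"].round(1))
cv2.imwrite("pics/s4.png",cv2.resize(np.hstack([i[110:280,170:330],j[130:300,140:300]]),None,fx=2.5,fy=2.5,interpolation=cv2.INTER_CUBIC))
```

```text
[0.59383225 0.0341668  0.20425677] 0.09518725473014533 [  4.89948148  -6.45077992 -10.05293715] [-1.24716908 -0.89763733 -0.01578706] 4.9333 [-29.1  17.5  26.1  92.9  -7.8  71.5  32.3]
```

View pics/s4.png

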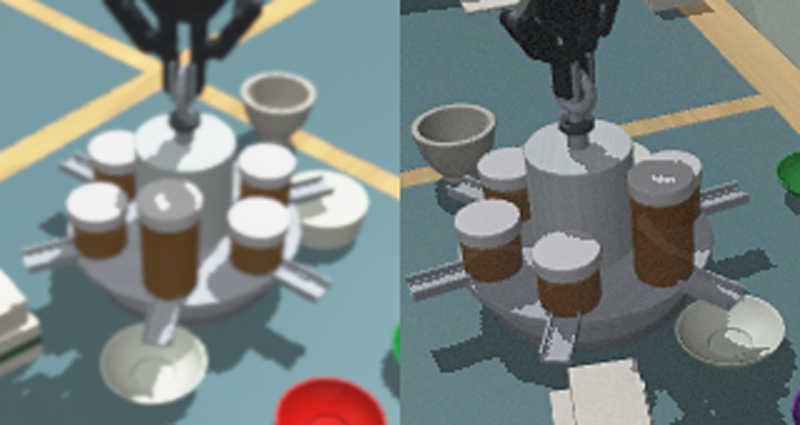

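The tall hopper's spout is over the dish and the ring is still held up. Releasing in place.

Emit:
carry_out:
  commands:
    - [0,0,0,0,0,0,-1]
    - [0,0,0,0,0,0,-1]
    - [0,0,0,0,0,0,-1]
    - [0,0,0,0,0,0,-1]
    - [0,0,0,0,0,0,-1]
    - [0,0,0,0,0,0,-1]
    - [-0.03,0,0,0,0,0,-1]
    - [-0.07,0,0,0,0,0,-1]
    - [-0.11,0,0,0,0,0,-1]
    - [-0.13,0,0,0,0,0,-1]
    - [-0.13,0,0,0,0,0,-1]
    - [-0.13,0,0,0,0,0,-1]

```text
time_s: 5.93
tool_pos: [0.5946, 0.0361, 0.3367]
orientation: [[0.002, 0.829, 0.559], [0.001, 0.559, -0.829], [-1.0, 0.002, 0.001]]
ft_force: [-0.4, 0.2, -0.9]
width: 0.996
```

Run:
```python
from h import *
i=bot.camera("scene");j=bot.camera("side");s=bot.observe();print(s["tool_pos"],s["width"],s["ft_force"],s["time_s"])
cv2.imwrite("pics/s5.png",cv2.resize(np.hstack([i[130:280,170:330],j[150:300,140:300]]),None,fx=2.5,fy=2.5,interpolation=cv2.INTER_CUBIC))
```

```text
[0.59371484 0.03620842 0.3344227 ] 1.0012228294306493 [-0.51107395  0.78706309  0.25032177] 6.0333
```

View pics/s5.png

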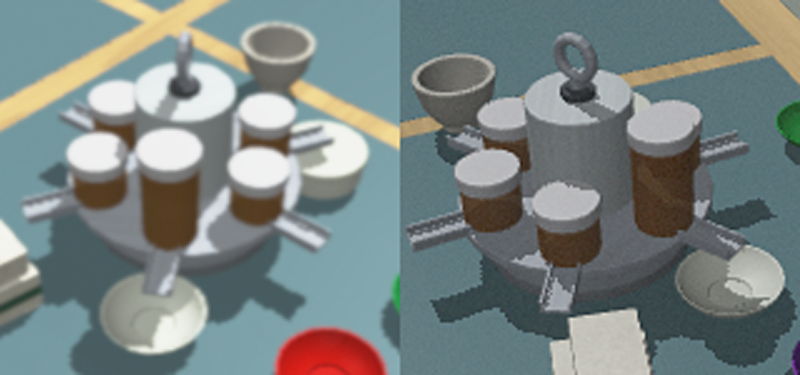

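The ring and collar are back at their starting pixels (side-crop ring (575,57), collar (577,92)), so the ring is home. The spouts sit on the same notch positions, the tall one is over the dish, and the dish hasn't moved.

```bash
python3 -c "
from bench import bot
print(bot.job_done())"
```

```text
the job is handed in; nothing more can be done
None
```

The tall hopper's spout is over the open dish, the ring is home in its notch, and the job is handed in. I pinched the ring, pulled it up about 17 mm, turned the dispenser 60° clockwise seen from above, let the ring go and backed off upwards. It took about 6 s of the 35 s allowed.

- **Ring and spouts:** in the last pictures from both cameras, the ring and its collar are back where they started. All six spouts line up with the starting notch positions.
- **Dish and other items:** the dish has not moved, and the lidded tub and the red dish show no change. The green and purple look-alikes lay mostly outside the final crops; the arm stayed clear of them.
- **Forces:** every force reading I took was about 13 N or less, and near zero with the arm clear.
- **Disagreement:** the first ring positions from the scene and side cameras differed by about 9 mm in y. The closer wrist view settled it, and the ring was centred between the jaws before they closed.

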